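# Shut and bolt the memory-stick chest

### The job

Lock up the wooden chest with the memory sticks in it: swing its lid shut, and with the lid held down against its sprung buffers slide the barrel bolt across until its tip is fully home in the keeper, then fold the bolt's handle over into the locking notch so that it cannot slide back. Feel for the hole with a light hand: the keeper's height is adjustable and the bolt must not be rammed against it. Do not knock over or shove the other things on the desk.

Things in the scene. Friction and masses are not known exactly. Their poses are not given: they have to be found in the camera images.
- chest: Light wooden chest fixed to the desk, 190 (x) x 260 (y) x 86 mm; origin under its centre, z up, +x to the hinged back, -x the front, +y its left. Its lid lies between the two 12 mm side cheeks and is hinged along y at x = +84, z = 82 mm. A steel keeper stands on the right (-y) cheek; a steel barrel bolt lies along y on the lid near the front right corner.
- lid (a joint): Lid angle, rad: 0 = pressed hard down, grows as the front edge rises; starts open. 177 x 232 x 12 mm, its top at the hinge's height at 0. Its hinge is stiff enough to stay open (1 to 4 N at the front edge moves it). Left alone after closing it stands at about 0.08 to 0.12 on two sprung buffers; pressing it on at the bolt takes about 6 N at first and 13 N at 0.
- bolt (a joint): Travel of the bolt, m: 0 = drawn back, 0.030 = home at its stop. Round steel rod, 10 mm thick with a plain, barely rounded tip; it slides along the chest's -y (to the right); its axis is parallel to the hinge, 150 mm in front of it and 11 mm above the lid's top. About 2 N moves it. The tip meets the keeper's face at about 0.013.
- handle (a joint): Angle of the bolt's handle about the bolt's axis, rad: 0 = square to the lid (upright on a shut lid), grows as it folds forward (to the chest's -x), stop at 1.15. A slot in the housing keeps it near 0 until the bolt is within about 2 mm of home; there the notch lets it fold. It stays where it is left (about 1 N at the knob turns it).
- knob (a point): Centre of the steel ball, 16 mm in diameter, at the end of the bolt's handle, 36 mm from the bolt's axis on a 6 mm shank. The housing's top is 6.5 mm above the axis (30 mm below the ball's centre). Moves with lid, bolt and handle.
- keeper_nominal (a point): Middle of the keeper hole's near (+y) face at mid adjustment, fixed to the chest at x -66, y -119, z 99 mm. The keeper's bracket is adjustable: the true hole is up to 5 mm higher or lower, which is not measured. The hole is 13 mm wide (x) and 11.5 mm high in a 19.5 mm high, 30 mm wide, 14 mm long steel block. At mid height it meets the bolt with the lid at 0.04 rad.
- lid_press (a point): Point on the lid's top face near its front edge, left of the bolt: 165 mm in front of the hinge, 55 mm left of the chest's middle. A clear place to press on; its z axis is the lid's upward normal.
- stapler: Grey-brown desk stapler, 130 x 34 x 48 mm, loose, the nearer of two, right of the chest; origin under its middle. Bystander.
- glue_stick: Blue and white glue stick, 24 mm in diameter, 92 mm tall, standing loose at the front right; origin under its middle. Bystander.

How it is judged (in metres and radians):
On the way, in this order (a step that is already met when the one before it is completed fails the run):
1. the lid has been swung down onto its buffers (value of joint lid below 0.12 rad), for 0.1 s.
2. the bolt has been slid home into the keeper (value of joint bolt above 0.027 m and value of joint lid below 0.09 rad), for 0.2 s.
At the end, for the whole second after the job is handed in: The lid is down (below 0.09 rad) and held by the bolt, the bolt is home in the keeper (slid 27 mm or more of its 30 mm) and its handle is folded by 0.9 rad or more into the locking notch (all of step 2 and value of joint handle above 0.9 rad); the robot touches nothing.
It fails at once if the bolt is rammed against the keeper (more than 25 N between them) (contact force between bolt and keeper above 25 N).
It fails at once if the stapler is shoved by more than 30 mm (distance of stapler from where it was at the start of the episode above 0.03 m).
It fails at once if the glue stick is shoved by more than 30 mm or knocked over (distance of glue_stick from where it was at the start of the episode above 0.03 m or angle between glue_stick's own z axis and vertical above 0.3 rad).
It also fails if it takes over 67 s, if anything falls off the work surface, if the arm or the gripper's body presses on something with over 40 N, if the wrist force passes 120 N, or if a joint passes its speed limit or range.

### The arm

A 6-joint arm with a two-finger parallel gripper is mounted at the origin on the work surface; the furniture and walls round the work are solid. World frame = base frame: x ahead of the robot, y to its left, z up, the work surface at z = 0. Lengths are in m, angles in degrees, forces in N, time in s.
With the tool pointing down it reaches from about 0.325 to 0.925 m from the base axis. Payload 3.1 kg.
Tool frame: the origin (TCP) lies midway between the tips of the shut fingers; the grasp point (between the pads) lies 19 mm behind it; z points along the fingers, y is the line along which they close (so a half turn about z gives the same grasp; the last joint's range is limited). The gripper opens to 85 mm and grips with 20 to 120 N. Pads are 22 mm wide; open, the fingers measure 114 mm over their backs; the gripper's body (76 mm by 85 mm) begins 54 mm behind the grasp point. The pads swing forward as they close: fully open they stand 13 mm farther back than shut.
Start: joints at [-83.721, 12.427, 92.441, -0, 75.132, -6.429], TCP at [0.138, -0.61, 0.231] pointing down, gripper open.
Joint ranges: [-157.48, 157.48], [-44.54, 120.13], [17.64, 146.25], [-64.5, 244.5], [7.68, 150.69], [-147.95, 147.95]. Speed limits (degrees/s): [159.86, 159.86, 180, 180, 180, 180].

### API

Orientations are given as [roll, pitch, yaw] about the fixed x, y, z axes, in that order (R = Rz(yaw) Ry(pitch) Rx(roll)).
In Python, from cell import r gives the robot as it stands.
- The arm moves only by the shell command python3 -m crank 'ROWS' [OPENING] [FORCE]. ROWS is text: rows parted by semicolons, each of 6 numbers parted by spaces: the shift along the tool's x, y, z in units of 50 mm (1.0 is 50 mm), then the turn, a rotation vector about the tool's x, y, z in units of 6 degrees (1.0 is 6 degrees). A call has 1 to 8 rows; each row is the pose to reach, as a shift and turn from the pose commanded when the call began, along the tool's axes at that moment; what a row does not reach only later rows make up. A row lasts 1/8 s, in which the tool goes at most 62.5 mm and 10.7 degrees, less where a joint would pass 70% of its speed; a pose out of reach is approached as far as the arm can. A call with a gripper value outside its range is refused whole. OPENING is the closure in counts, from 0 (fully open) to 255 (shut), set as the call begins (- or left out, the last holds). The fingers move at their own pace and stop on an object; FORCE is the grip in N (left out, the last holds). Time passes only in rows, so rows that repeat a pose let the fingers close. It gives the time, the measured TCP pose, the force, the opening and the grip force at its end, in the units of the state.
- r.get_state(): the state, without advancing time (a new reading comes with each control period).
- r.grab_frame(name): name is "scene" or "side" or "wrist"; returns a dict with "img" (420x560x3 uint8, red, green, blue), "camera_matrix" (3x3 intrinsics, pixels), "dist_coeffs" ([k1, k2, p1, p2, k3] as OpenCV has them; the pictures are not rectified), "origin" and "attitude" of the camera in the world; the wrist camera has in their place "tool_from_camera" (4x4, takes a point from camera to tool coordinates, whose origin is the TCP and whose axes are the flange's). Camera axes: x right, y up, looking along -z (the intrinsics and any distortion apply to the point x, -y, -z); pixel columns grow to the right and rows downward; lengths in m; the calibration is good to about 2 mm. A picture is of the moment at which its call begins: read the wrist's pose just before it. There is no depth.
- r.job_done(): hands the job in; it is judged then, once.
The state is a dict: "t": time; "joint_positions": joint angles; "joint_vel": joint speeds; "joint_efforts": joint torques, N m; "position": TCP position; "ee_rot": TCP orientation; "force": force on the tool from outside, world axes, zero at the start; "ft_torque": the same for the moment, N m; "width": finger opening in m; "grip_force": force on a finger pad.
Only numpy, scipy, OpenCV 4.12 (cv2) and the standard library are available. Lean on these libraries where they do the work, as an engineer would, in place of code of your own. Each camera call takes 0.05 s, during which the arm holds its last target. There are 200 camera calls.

## Working session

There is one attempt and no reset: what is moved stays moved. The work goes in short steps, Python scripts to look and compute and a shell command to move; the robot and the scene stay as the last step left them, time stands still between calls to the robot, and variables do not carry over. Pictures are saved under pics/ and viewed, at most 10 in all, crops included, and the job is handed in when it is done.

```bash
ls; mkdir -p pics
python3 - <<'E'
from cell import r
import cv2,numpy as np
print(r.get_state())
for n in ["scene","side"]:
    f=r.grab_frame(n); cv2.imwrite(f"pics/{n}0.png",cv2.cvtColor(f["img"],cv2.COLOR_RGB2BGR))
    print(n,f["camera_matrix"],f["dist_coeffs"],f["origin"],f["attitude"])
E
```

```text
pics
{'t': 0.0, 'joint_positions': array([-8.37200907e+01,  1.24774975e+01,  9.25301818e+01,  1.66555058e-03,
        7.51293294e+01, -6.42763581e+00]), 'joint_vel': array([ 0.01857031,  0.02271285, -0.00480851,  0.02126282,  0.09434791,
       -0.04329114]), 'joint_efforts': array([ 2.48511380e-03, -3.96844196e+01, -3.03854370e+01, -8.91689683e-05,
        9.60898236e-03, -7.36085241e-06]), 'position': array([ 0.13743471, -0.60886762,  0.22994471]), 'ee_rot': array([-1.79864033e+02, -1.69364941e-02,  1.27070957e+01]), 'force': array([-0.28656039, -1.10966226, -0.46405493]), 'ft_torque': array([ 0.0191673 , -0.01244995,  0.0153853 ]), 'grip_force': 0.0, 'width': 0.08557590065045158}
scene [[546.23802409   0.         282.5825689 ]
 [  0.         546.23802409 205.36371197]
 [  0.           0.           1.        ]] [-0.14127723  0.          0.          0.          0.        ] [ 0.16933014 -0.92207347  1.2346665 ] [ 38.86080414   0.43698563 -26.85118064]
side [[426.12154026   0.         277.27124448]
 [  0.         426.12154026 205.5370027 ]
 [  0.           0.           1.        ]] [-0.12082578  0.          0.          0.          0.        ] [0.11380846 0.48375377 0.62155087] [  55.66612902   -1.24365538 -143.38082207]
```

View pics/scene0.png

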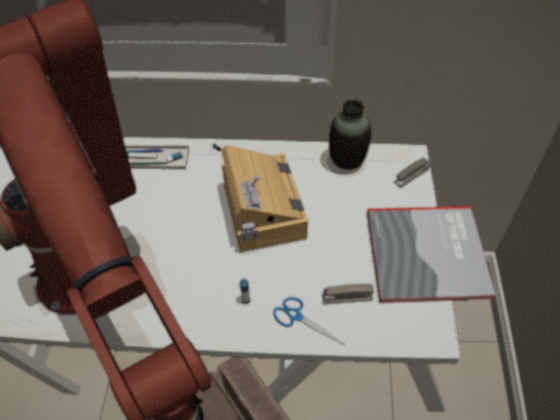

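View pics/side0.png

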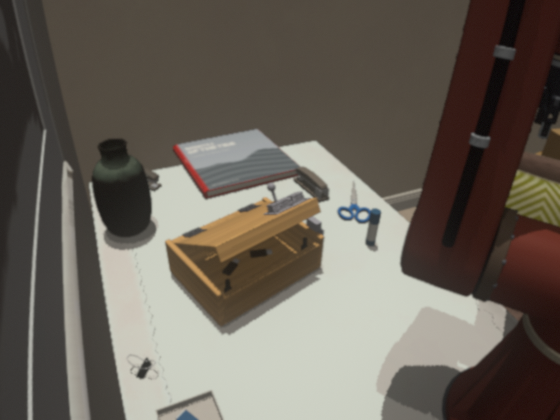

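The scene view shows the chest at about (265,195), glue stick (245,290), stapler (348,292). The side view shows its open lid facing left of the camera and the knob at (271,188). I'll enlarge both to pick corners.

Run:
```python
import cv2,numpy as np
a=cv2.imread("pics/scene0.png")[140:260,210:320]; b=cv2.imread("pics/side0.png")[175:315,160:335]
a=cv2.resize(a,None,fx=5,fy=5,interpolation=cv2.INTER_CUBIC)[:, :]
cv2.imwrite("pics/a.png",a); b=cv2.resize(b,None,fx=4,fy=4,interpolation=cv2.INTER_CUBIC); cv2.imwrite("pics/b.png",b)
```

```text
(no output)
```

View pics/a.png

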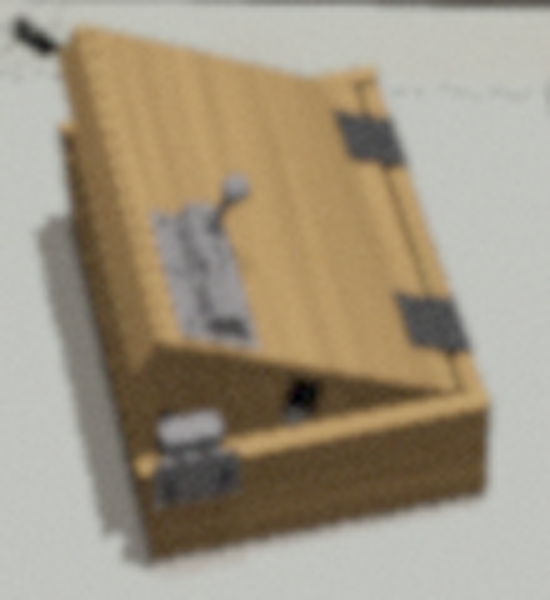

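View pics/b.png

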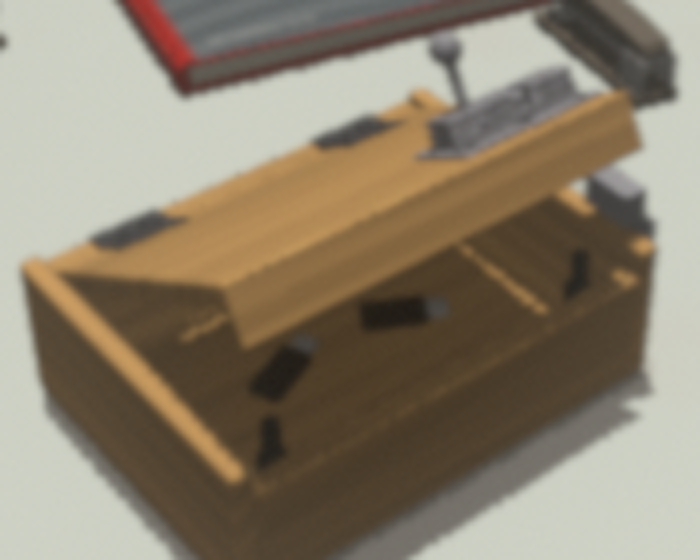

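Scene crop: chest corners at (148,560), (485,492), (488,402), (375,72), knob (237,187), keeper (192,430). Side crop: corners (28,262), (240,478), (650,242), lid corners (222,288), (628,95), knob (446,48). I'll fit the pose from these.

```bash
cat > h.py <<'E'
import numpy as np,cv2
from scipy.spatial.transform import Rotation as R
def proj(f,P,R_=None,o=None):
    A=R.from_euler('xyz',f["attitude"],degrees=True).as_matrix() if R_ is None else R_
    o=np.array(f["origin"]) if o is None else o
    C=(np.atleast_2d(P)-o)@A*[1,-1,-1]
    return cv2.projectPoints(C,np.zeros(3),np.zeros(3),np.array(f["camera_matrix"]),np.array(f["dist_coeffs"]))[0][:,0]
def lidpt(d,y,h,th): # chest frame
    return np.array([.084-d*np.cos(th)+h*np.sin(th),y,.082+d*np.sin(th)+h*np.cos(th)])
def world(q,P): # q=x,y,yaw
    return R.from_euler('z',q[2]).apply(np.atleast_2d(P))+[q[0],q[1],0]
E
python3 - <<'E'
from cell import r
from h import *
from scipy.optimize import least_squares
fs={n:r.grab_frame(n) for n in("scene","side")}
ob={"scene":[((-95,-130,0),148,560),((95,-130,0),485,492),((95,-130,86),488,402),((-95,-130,86),140,465),((95,130,86),375,72),('L',177,-116,0,158,340),('L',177,116,0,82,28),('K',237,187)],
"side":[((95,130,86),28,262),((-95,130,86),240,478),((-95,-130,86),650,242),((-95,-130,0),640,372),((95,130,0),45,395),((95,-130,86),418,92),('L',177,116,0,222,288),('L',177,116,-12,245,347),('L',177,-116,0,628,95),('L',177,-116,-12,642,145),('K',446,48)]}
def pred(p,n):
    P=[]
    for o in ob[n]:
        if o[0]=='L': P.append(lidpt(o[1]/1e3,o[2]/1e3,o[3]/1e3,p[3]))
        elif o[0]=='K': P.append(lidpt(.150,p[4],.047,p[3]))
        else: P.append(np.array(o[0])/1e3)
    return proj(fs[n],world(p,P))
def res(p):
    e=[]
    for n in ob:
        uv=np.array([[o[-2],o[-1]] for o in ob[n]],float)
        uv=uv/5+[210,140] if n=="scene" else uv/4+[160,175]
        e.append((pred(p,n)-uv-.0))
    return np.concatenate(e).ravel()
best=min((least_squares(res,[.5,-.4,y,.5,-.08],loss='soft_l1') for y in np.arange(-3,3.1,.5)),key=lambda s:s.cost)
p=best.x; print(p,np.degrees(p[2:4])); print(res(p).reshape(-1,2).round(1).tolist())
print('knob',world(p,lidpt(.15,p[4],.047,p[3])),'press',world(p,lidpt(.165,.055,0,p[3])),'keeper',world(p,[-.066,-.119,.099]))
np.save('chest.npy',p)
# ground points
for nm,(u,v),z in(("glue base",(246,301),0.),("glue top",(244,284),.092),("stapler",(348,297),.02)):
    s=least_squares(lambda q:proj(fs["scene"],[[q[0],q[1],z]])[0]-[u,v],[.5,-.5]).x; print(nm,s)
E
```

```text
[ 0.55144647 -0.02057471 -0.21783799  0.50826129 -0.04462963] [-12.48119752  29.12122654]
[[0.1, 1.6], [-0.0, 0.7], [0.3, -0.1], [-0.6, 2.1], [-1.6, -2.3], [1.8, 1.4], [-0.1, 0.2], [-2.5, 0.4], [-1.8, 0.5], [-0.2, 1.1], [3.2, 0.1], [2.2, -1.0], [-0.6, -1.0], [1.5, -2.1], [-0.1, 1.2], [-3.5, -6.9], [-1.7, 0.4], [-3.5, -6.3], [0.4, 2.3]]
knob [[ 0.51820643 -0.05892692  0.19605768]] press [[0.5046117  0.04612346 0.16229874]] keeper [[ 0.46128806 -0.12249852  0.099     ]]
glue base [ 0.38527488 -0.26759528]
glue top [ 0.38426553 -0.27177542]
stapler [ 0.61585965 -0.38550015]
```

```bash
cat >> h.py <<'E'
def row(st,tgt,rpy):
    A=R.from_euler('xyz',st["ee_rot"],degrees=True); B=R.from_euler('xyz',rpy,degrees=True)
    d=A.inv().apply(np.array(tgt)-st["position"])/.05; w=np.degrees((A.inv()*B).as_rotvec())/6
    return np.r_[d,w].round(2)
E
python3 - <<'E'
from cell import r
from h import *
from scipy.optimize import least_squares
fs={n:r.grab_frame(n) for n in("scene","side")}
ob={"scene":[((-95,-130,0),148,560),((95,-130,0),485,492),((95,-130,86),488,402),((-95,-130,86),140,465),((95,130,86),375,72),('L',177,-116,0,158,340),('L',177,116,0,82,28),('K',237,187)],
"side":[((95,130,86),28,262),((-95,130,86),240,478),((-95,-130,86),650,242),((-95,-130,0),640,372),((95,130,0),45,395),((95,-130,86),418,92),('L',177,116,0,222,288),('L',177,-116,0,628,95),('K',446,48)]}
def res(p):
    e=[]
    for n in ob:
        P=[lidpt(o[1]/1e3,o[2]/1e3,o[3]/1e3,p[3]) if o[0]=='L' else lidpt(.15,p[4],.047,p[3]) if o[0]=='K' else np.array(o[0])/1e3 for o in ob[n]]
        uv=np.array([o[-2:] for o in ob[n]],float)
        uv=(uv+.5)/5+[209.5,139.5] if n=="scene" else (uv+.5)/4+[159.5,174.5]
        e.append(proj(fs[n],world(p,P))-uv)
    return np.concatenate(e).ravel()
s=least_squares(res,[.55,-.02,-.22,.5,-.045],loss='soft_l1');p=s.x;np.save('chest.npy',p)
print(p,np.degrees(p[2:4]));print(res(p).reshape(-1,2).round(1).tolist())
pr=world(p,lidpt(.165,.055,0,p[3]))[0]; yaw=np.degrees(p[2])
print('knob',world(p,lidpt(.15,p[4],.047,p[3])),'press',pr)
st=r.get_state()
print(row(st,[.138,-.61,.30],[180,0,yaw]),row(st,[.32,-.28,.30],[180,0,yaw]),row(st,[pr[0],pr[1],.30],[180,0,yaw]))
E
```

```text
[ 0.55189136 -0.01965756 -0.21845897  0.52463242 -0.04626753] [-12.51677687  30.05922319]
[[0.4, 1.6], [0.3, 0.8], [0.6, 0.0], [-0.3, 2.1], [-1.2, -2.2], [2.7, 0.8], [0.8, -0.5], [-1.3, 0.3], [-1.9, 0.9], [-0.5, 1.6], [3.1, 0.6], [2.1, -0.5], [-0.7, -0.5], [1.5, -1.6], [-1.0, 0.1], [-2.2, -0.5], [0.3, 1.3]]
knob [[ 0.52010949 -0.05999588  0.19781312]] press [0.50640016 0.04678061 0.16464766]
[ 0.01  0.01 -1.38 -0.01  0.    4.2 ] [ 5.01 -5.63 -1.38 -0.01  0.    4.2 ] [ 1.008e+01 -1.118e+01 -1.370e+00 -1.000e-02  0.000e+00  4.200e+00]
```

```bash
python3 -m crank '0.3 -0.3 -1 0 0 0.5; 1 -1.1 -1.4 0 0 1; 1.8 -2 -1.4 0 0 1.7; 2.6 -2.9 -1.4 0 0 2.4; 3.4 -3.8 -1.4 0 0 3.1; 4.2 -4.7 -1.4 0 0 3.8; 5 -5.6 -1.4 0 0 4.2; 5.8 -6.4 -1.4 0 0 4.2' 255 40
python3 - <<'E'
from cell import r
from h import *
p=np.load('chest.npy');pr=world(p,lidpt(.165,.055,0,p[3]))[0];yaw=np.degrees(p[2]);st=r.get_state()
print(st["joint_positions"].round(0),row(st,[pr[0],pr[1],.30],[180,0,yaw]))
E
```

```text
t: 1.3
position: [0.3506, -0.2319, 0.3016]
ee_rot: [180.0, -0.1, -12.5]
force: [0.2, -0.6, 1.0]
width: 0.0002
grip_force: 0.0
[-43. -17. 113.   0.  84.  59.] [ 1.83 -6.12  0.03  0.   -0.01 -0.  ]
```

```bash
python3 -m crank '0.25 -0.9 0 0 0 0; 0.6 -2 0 0 0 0; 0.9 -3.1 0 0 0 0; 1.3 -4.2 0 0 0 0; 1.6 -5.3 0.4 0 0 0; 1.83 -6.1 1.3 0 0 0; 1.83 -6.1 2.2 0 0 0; 1.83 -6.1 2.4 0 0 0'
python3 - <<'E'
from cell import r
from h import *
p=np.load('chest.npy');yaw=np.degrees(p[2]);st=r.get_state()
for th in(.5,.4,.3,.2,.1,.05): print(th,row(st,world(p,lidpt(.165,.055,0,th))[0],[180,0,yaw]))
f=r.grab_frame("scene");cv2.imwrite("pics/c.png",cv2.resize(f["img"][120:270,180:380,::-1],None,fx=4,fy=4))
E
```

```text
t: 2.3
position: [0.5024, 0.0449, 0.1776]
ee_rot: [179.9, 0.4, -12.4]
force: [-0.1, -0.6, -0.2]
width: 0.0002
grip_force: 0.0
0.5 [ 0.03 -0.05  0.33  0.01  0.07  0.02]
0.4 [-0.11 -0.05  0.63  0.01  0.07  0.02]
0.3 [-0.22 -0.06  0.94  0.01  0.07  0.02]
0.2 [-0.3  -0.06  1.26  0.01  0.07  0.02]
0.1 [-0.34 -0.06  1.58  0.01  0.07  0.02]
0.05 [-0.36 -0.06  1.75  0.01  0.07  0.02]
```

```bash
python3 -m crank '0 -0.05 0.3 0 0 0; -0.08 -0.05 0.55 0 0 0; -0.17 -0.05 0.8 0 0 0; -0.24 -0.05 1.05 0 0 0; -0.3 -0.05 1.3 0 0 0; -0.34 -0.05 1.5 0 0 0; -0.35 -0.05 1.62 0 0 0; -0.35 -0.05 1.7 0 0 0'; python3 -m crank '0 0 0 0 0 0;0 0 0.06 0 0 0;0 0 0.06 0 0 0'
```

```text
t: 3.35
position: [0.488, 0.0505, 0.096]
ee_rot: [180.0, 0.1, -12.5]
force: [-3.7, 0.4, 5.0]
width: 0.0003
grip_force: 2.5
t: 3.72
position: [0.4893, 0.0505, 0.0938]
ee_rot: [-180.0, -0.1, -12.5]
force: [0.1, -0.4, 4.0]
width: 0.0003
grip_force: 1.7
```

```bash
python3 -m crank '0 0 -0.8 0 0 0; 0 0 -2 0 0 0; 0 0 -3 0 0 0; 0 0 -3 0 0 0; 0 0 -3 0 0 0' 110
python3 - <<'E'
from cell import r
from h import *
p=np.load('chest.npy');yaw=np.degrees(p[2]);st=r.get_state()
K=world(p,lidpt(.15,p[4],.047,.1))[0]; print('knob pred',K, [proj(f,K).round(0).tolist() for f in [r.grab_frame("scene"),r.grab_frame("side")]])
a=r.grab_frame("scene")["img"][130:255,200:325,::-1];b=r.grab_frame("side")["img"][150:290,200:340,::-1]
cv2.imwrite("pics/d.png",np.hstack([cv2.resize(a,(400,400)),cv2.resize(b,(400,400))]))
print(row(st,K+[0,0,.06],[180,0,yaw]))
E
```

```text
t: 4.35
position: [0.4886, 0.0504, 0.2428]
ee_rot: [180.0, 0.0, -12.5]
force: [0.1, 0.6, -1.1]
width: 0.0485
grip_force: 0.0
knob pred [ 0.48274487 -0.05170087  0.14374021] [[[242.0, 194.0]], [[284.0, 221.0]]]
[0.33 2.02 0.78 0.   0.   0.  ]
```

View pics/d.png

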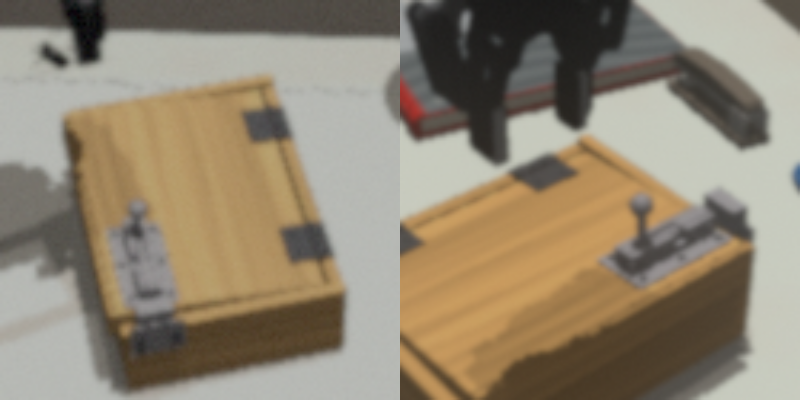

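Knob at scene (243,195) and side (284,221), within about 1 px of the prediction, and the lid rests on its buffers. Going to grasp the knob.

```bash
python3 -m crank '0.15 1 0 0 0 0; 0.33 2.02 0.3 0 0 0; 0.33 2.02 1 0 0 0; 0.33 2.02 1.8 0 0 0; 0.33 2.02 2.2 0 0 0; 0.33 2.02 2.2 0 0 0'; python3 -m crank '0 0 0 0 0 0;0 0 0 0 0 0;0 0 0 0 0 0;0 0 0 0 0 0' 200 60;  python3 -m crank '0 0 0 0 0 0;0 0 0 0 0 0' 255 60
```

```text
t: 5.3
position: [0.4803, -0.0511, 0.1301]
ee_rot: [-180.0, 0.4, -12.5]
force: [-0.2, -0.5, -0.2]
width: 0.0486
grip_force: 0.0
t: 5.8
position: [0.4835, -0.0518, 0.134]
ee_rot: [180.0, -0.1, -12.5]
force: [-0.5, 0.1, 0.0]
width: 0.0183
grip_force: 0.0
t: 6.05
position: [0.4835, -0.052, 0.134]
ee_rot: [180.0, -0.1, -12.5]
force: [-0.3, -1.1, 4.7]
width: 0.0117
grip_force: 58.5
```

Run:
```python
from cell import r
import cv2,numpy as np
a=r.grab_frame("wrist")["img"][:,:,::-1];b=r.grab_frame("side")["img"][170:270,240:340,::-1]
cv2.imwrite("pics/e.png",np.hstack([cv2.resize(a,(400,400)),cv2.resize(b,(400,400),interpolation=cv2.INTER_CUBIC)]))
```

```text
(no output)
```

View pics/e.png

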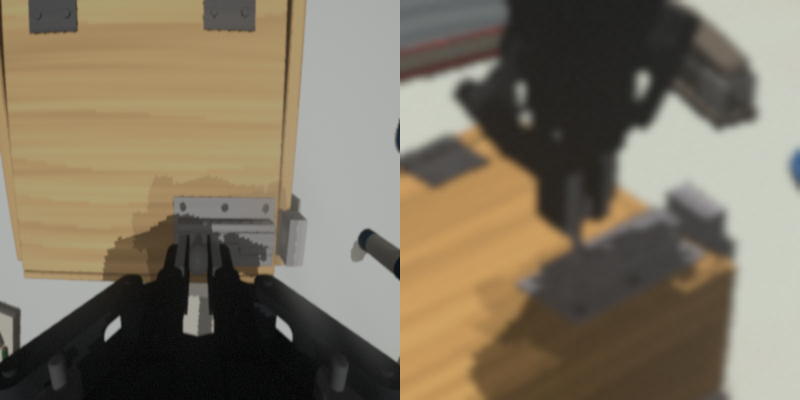

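The side view shows only the shank below the tips at (577,225), and width 11.7 mm is less than the ball, so the grip is on the ball's upper half. Regrasping about 11 mm lower.

```bash
python3 -m crank '0 0 0 0 0 0;0 0 0 0 0 0;0 0 0.22 0 0 0; 0 0 0.22 0 0 0;0 0 0.22 0 0 0' 150; python3 -m crank '0 0 0 0 0 0;0 0 0 0 0 0;0 0 0 0 0 0;0 0 0 0 0 0' 255 60
```

```text
t: 6.78
position: [0.4827, -0.0516, 0.1218]
ee_rot: [-180.0, 0.1, -12.5]
force: [-0.2, -0.3, -0.3]
width: 0.0351
grip_force: 0.0
t: 7.28
position: [0.4832, -0.0519, 0.1226]
ee_rot: [180.0, -0.0, -12.5]
force: [-1.0, -0.7, 1.7]
width: 0.0121
grip_force: 58.4
```

```bash
python3 -m crank '0 0.06 0.03 0 0 0; 0 0.12 0.05 0 0 0; 0 0.18 0.05 0 0 0; 0 0.18 0.05 0 0 0'; python3 -m crank '0 0.02 0 0 0 0; 0 0.04 0 0 0 0;0 0.04 0 0 0 0'
python3 - <<'E'
from cell import r
import cv2,numpy as np
from h import *
print(world(np.load('chest.npy')*[1,1,1,1,1],[[0,0,0]]))
p=np.load('chest.npy');s=r.get_state();print(R.from_euler('z',-p[2]).apply(s["position"]-[p[0],p[1],0]),R.from_euler('z',-p[2]).apply(s["force"]))
b=r.grab_frame("side")["img"][170:270,240:340,::-1];a=r.grab_frame("wrist")["img"][180:320,200:420,::-1]
cv2.imwrite("pics/f.png",np.hstack([cv2.resize(a,(400,400)),cv2.resize(b,(400,400),interpolation=cv2.INTER_CUBIC)]))
E
```

```text
t: 7.78
position: [0.4811, -0.0601, 0.1208]
ee_rot: [-179.9, 0.0, -12.5]
force: [-3.6, 0.7, 7.4]
width: 0.0128
grip_force: 58.7
t: 8.15
position: [0.4807, -0.0619, 0.1207]
ee_rot: [-179.9, 0.0, -12.5]
force: [-2.5, 1.5, 6.8]
width: 0.0122
grip_force: 58.7
[[ 0.55189136 -0.01965756  0.        ]]
[-0.06031971 -0.05662023  0.12074244] [-2.76773666  0.90488917  6.82685513]
```

View pics/f.png

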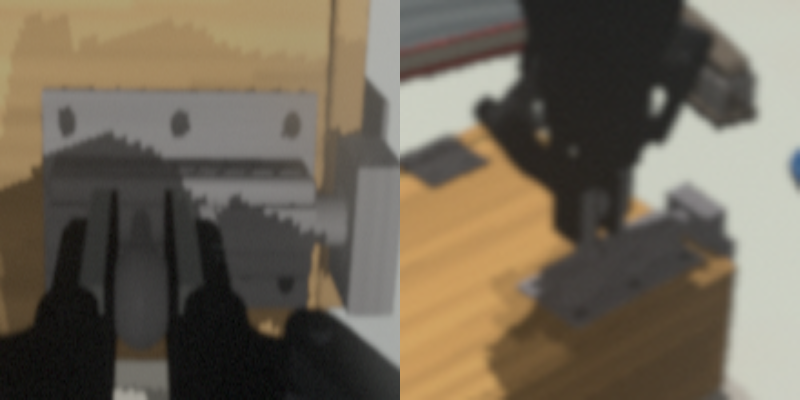

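The wrist view shows the ball between the pads and the bolt tip protruding right up to the keeper's left face at (335,220). Now make light contact.

```bash
for i in 1 2; do python3 -m crank '0 0.03 0.01 0 0 0; 0 0.06 0.02 0 0 0;0 0.06 0.02 0 0 0'; done
```

```text
t: 8.62
position: [0.4798, -0.0648, 0.1199]
ee_rot: [-179.9, 0.1, -12.5]
force: [-3.8, 2.6, 8.1]
width: 0.0121
grip_force: 58.9
t: 9.0
position: [0.4789, -0.0676, 0.119]
ee_rot: [-179.9, 0.1, -12.5]
force: [-4.9, 3.4, 10.2]
width: 0.0123
grip_force: 59.0
```

```bash
cat > c.py <<'E'
from cell import r
from h import *
p=np.load('chest.npy');s=r.get_state();q=R.from_euler('z',-p[2])
print('T',s["t"],'chest pos mm',(q.apply(s["position"]-[p[0],p[1],0])*1e3).round(1),'F',q.apply(s["force"]).round(1),'rot',s["ee_rot"].round(1))
E
python3 c.py
```

```text
T 9.0 chest pos mm [-60.9 -62.6 119. ] F [-5.6  2.3 10.2] rot [-1.799e+02  1.000e-01 -1.250e+01]
```

```bash
python3 -m crank '-0.02 0 0 0 0 0;-0.04 0.02 0 0 0 0; -0.04 0.04 0 0 0 0;-0.04 0.04 0 0 0 0'; python3 c.py;  python3 -m crank '-0.02 0.02 0 0 0 0; -0.02 0.04 0 0 0 0;-0.02 0.04 0 0 0 0'; python3 c.py
```

```text
t: 9.5
position: [0.4782, -0.0696, 0.1191]
ee_rot: [-179.9, -0.1, -12.5]
force: [-0.6, 2.4, 5.7]
width: 0.0122
grip_force: 58.7
T 9.5 chest pos mm [-61.1 -64.7 119.1] F [-1.1  2.2  5.7] rot [-1.799e+02 -1.000e-01 -1.250e+01]
t: 9.88
position: [0.4773, -0.0718, 0.1191]
ee_rot: [-180.0, -0.2, -12.5]
force: [1.3, 1.5, 5.6]
width: 0.0124
grip_force: 58.8
T 9.875 chest pos mm [-61.5 -67.1 119.1] F [1.  1.7 5.6] rot [-180.    -0.2  -12.5]
```

```bash
python3 -m crank '0 0.03 0 0 0 0; 0 0.06 0 0 0 0;0 0.06 0 0 0 0'; python3 c.py;  python3 - <<'E'
from cell import r
import cv2,numpy as np
b=r.grab_frame("scene")["img"][170:250,210:290,::-1];a=r.grab_frame("wrist")["img"][180:320,200:420,::-1]
cv2.imwrite("pics/g.png",np.hstack([cv2.resize(a,(400,400)),cv2.resize(b,(400,400),interpolation=cv2.INTER_CUBIC)]))
E
```

```text
t: 10.25
position: [0.4766, -0.0748, 0.1191]
ee_rot: [-180.0, -0.2, -12.5]
force: [1.7, 1.6, 5.1]
width: 0.0127
grip_force: 58.8
T 10.25 chest pos mm [-61.5 -70.2 119.1] F [1.3 1.9 5.1] rot [-180.    -0.2  -12.5]
```

View pics/g.png

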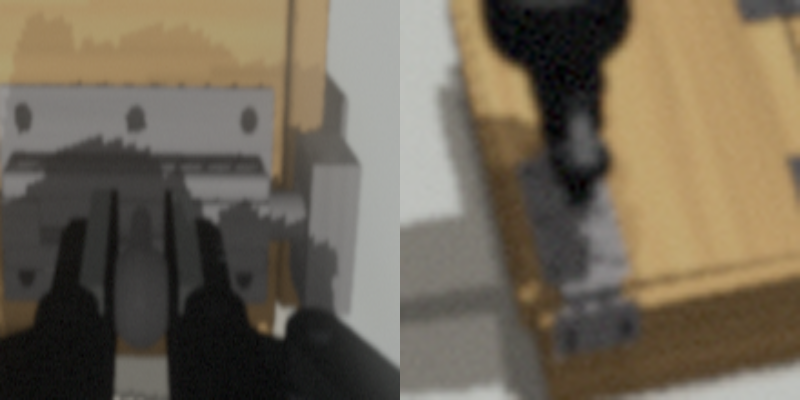

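The wrist view shows the visible rod length unchanged while the fingers moved 13 mm along the housing, so the tip at (300,215) has entered the keeper's hole. Continuing gently to the stop.

```bash
python3 -m crank '0 0.03 0 0 0 0; 0 0.06 0 0 0 0;0 0.06 0 0 0 0'; python3 c.py; python3 -m crank '0 0.03 0 0 0 0; 0 0.05 0 0 0 0;0 0.05 0 0 0 0'; python3 c.py
```

```text
t: 10.72
position: [0.476, -0.0778, 0.1191]
ee_rot: [-180.0, -0.2, -12.5]
force: [2.1, 0.8, 5.8]
width: 0.0126
grip_force: 58.7
T 10.725 chest pos mm [-61.5 -73.2 119.1] F [1.9 1.2 5.8] rot [-180.    -0.2  -12.5]
t: 11.1
position: [0.4757, -0.0792, 0.1191]
ee_rot: [-179.9, -0.2, -12.5]
force: [2.5, 4.7, 4.4]
width: 0.0124
grip_force: 58.7
T 11.1 chest pos mm [-61.5 -74.7 119.1] F [1.4 5.1 4.4] rot [-179.9   -0.2  -12.5]
```

```bash
python3 -m crank '0 0.03 0 0 0 0; 0 0.04 0 0 0 0;0 0.04 0 0 0 0'; python3 c.py
```

```text
t: 11.48
position: [0.4756, -0.0795, 0.1191]
ee_rot: [-179.6, -0.2, -12.6]
force: [4.4, 9.1, 5.2]
width: 0.0124
grip_force: 58.8
T 11.475 chest pos mm [-61.6 -74.9 119.1] F [2.3 9.8 5.2] rot [-179.6   -0.2  -12.6]
```

Firm stop at 28.6 mm of estimated travel, so the bolt is home. Release, go behind the knob, then fold it.

```bash
python3 -m crank '0 -0.04 -0.04 0 0 0; 0 -0.04 -0.04 0 0 0;0 -0.04 -0.04 0 0 0' ; python3 -m crank '0 0 0 0 0 0;0 0 0 0 0 0; 0 0 -0.3 0 0 0; 0 0 -0.8 0 0 0; 0.3 0 -1 0 0 0;0.6 0 -1 0 0 0;0.6 0 -1 0 0 0' 150; python3 -m crank '0 0 0 0 0 0;0 0 0 0 0 0;0 0 0 0 0 0;0 0 0.4 0 0 0;0 0 0.8 0 0 0;0 0 0.96 0 0 0;0 0 0.96 0 0 0' 255; python3 c.py
python3 - <<'E'
from cell import r
import cv2,numpy as np
b=r.grab_frame("side")["img"][170:270,240:340,::-1];a=r.grab_frame("wrist")["img"][180:320,200:420,::-1]
cv2.imwrite("pics/i.png",np.hstack([cv2.resize(a,(400,400)),cv2.resize(b,(400,400),interpolation=cv2.INTER_CUBIC)]))
E
```

```text
t: 11.85
position: [0.475, -0.0791, 0.1203]
ee_rot: [-179.9, -0.1, -12.5]
force: [4.1, 5.2, 4.4]
width: 0.0126
grip_force: 58.7
t: 12.72
position: [0.5037, -0.0867, 0.1699]
ee_rot: [180.0, -0.0, -12.5]
force: [-0.2, 0.6, 0.6]
width: 0.0353
grip_force: 0.0
t: 13.6
position: [0.5025, -0.0862, 0.1213]
ee_rot: [-180.0, 0.1, -12.5]
force: [-0.4, 0.4, 0.9]
width: -0.0
grip_force: 0.0
T 13.6 chest pos mm [-33.8 -75.6 121.3] F [-0.5  0.3  0.9] rot [-1.80e+02  1.00e-01 -1.25e+01]
```

View pics/i.png

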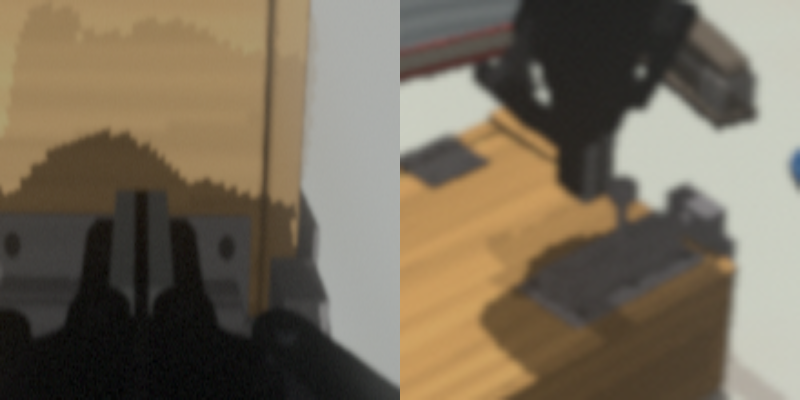

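The side view shows the knob at (625,190), still upright just in front of the shut fingers. Push it forward.

```bash
python3 -m crank '-0.2 0 0 0 0 0;-0.35 0 0 0 0 0;-0.45 0 0 0 0 0;-0.55 0 0 0 0 0;-0.65 0 0 0 0 0;-0.72 0 0 0 0 0;-0.72 0 0 0 0 0'; python3 c.py; python3 -m crank '-0.08 0 0 0 0 0;-0.16 0 0.03 0 0 0;-0.22 0 0.05 0 0 0;-0.22 0 0.05 0 0 0'; python3 c.py
```

```text
t: 14.58
position: [0.4673, -0.0784, 0.1217]
ee_rot: [180.0, 0.1, -12.5]
force: [0.0, -0.1, -0.8]
width: -0.0003
grip_force: 0.1
T 14.575 chest pos mm [-69.8 -75.7 121.7] F [ 0.  -0.1 -0.8] rot [ 1.80e+02  1.00e-01 -1.25e+01]
t: 15.08
position: [0.4594, -0.0768, 0.1206]
ee_rot: [180.0, -0.4, -12.5]
force: [4.8, -0.4, 0.6]
width: -0.0
grip_force: 2.5
T 15.075 chest pos mm [-77.9 -75.8 120.6] F [4.8 0.6 0.6] rot [180.   -0.4 -12.5]
```

```bash
python3 -m crank '-0.04 0 0 0 0 0;-0.06 0 0 0 0 0;-0.06 0 0 0 0 0'; python3 c.py; python3 -m crank '0.2 0 0 0 0 0;0.2 0 -0.6 0 0 0;0.2 0 -1.6 0 0 0;0.2 -1 -2.2 0 0 0; 0.2 -2 -2.6 0 0 0;0.2 -3 -2.6 0 0 0;0.2 -3 -2.6 0 0 0'
python3 - <<'E'
from cell import r
from h import *
p=np.load('chest.npy')
F={n:r.grab_frame(n) for n in("scene","side")}
def kn(t,th,h): 
    d=.15+.036*np.sin(h); return world(p,lidpt(d,p[4]-t,.011+.036*np.cos(h),th))[0]
for h in(0,.7,.9,1.15):
    print(h,[((proj(F[n],kn(.03,.075,h))[0]-o)*s+e).round(0).tolist() for n,o,s,e in(("scene",[210,170],5,[0,0]),("side",[240,170],4,[400,0]))])
b=F["side"]["img"][170:270,240:340,::-1];a=F["scene"]["img"][170:250,210:290,::-1]
cv2.imwrite("pics/j.png",np.hstack([cv2.resize(a,(400,400),interpolation=cv2.INTER_CUBIC),cv2.resize(b,(400,400),interpolation=cv2.INTER_CUBIC)]))
E
```

```text
t: 15.45
position: [0.4588, -0.0769, 0.1216]
ee_rot: [180.0, -0.7, -12.5]
force: [9.6, -1.7, -1.2]
width: 0.0001
grip_force: 3.6
T 15.45 chest pos mm [-78.5 -76.  121.6] F [ 9.7  0.4 -1.2] rot [180.   -0.7 -12.5]
t: 16.32
position: [0.4954, 0.0715, 0.2487]
ee_rot: [180.0, 0.2, -12.2]
force: [-0.5, -0.4, -0.4]
width: -0.0
grip_force: 0.0
0 [[171.0, 168.0], [625.0, 186.0]]
0.7 [[127.0, 185.0], [658.0, 220.0]]
0.9 [[117.0, 193.0], [665.0, 234.0]]
1.15 [[109.0, 203.0], [672.0, 251.0]]
```

View pics/j.png

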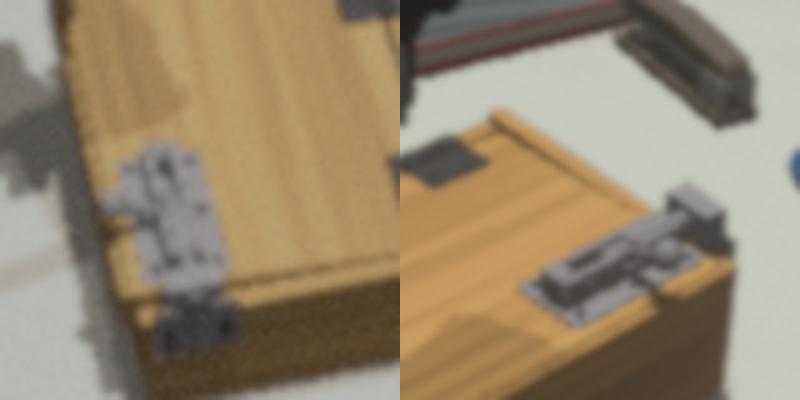

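Knob at scene (110,203) and side (675,252), matching 1.15 rad fold with the bolt at 30 mm. The arm is clear.

```bash
python3 -c "
from cell import r
print(r.job_done())"
```

```text
the job is handed in; nothing more can be done
None
```

The job is handed in: the lid is shut, the bolt was slid to a firm stop in the keeper, and the handle is folded to its 1.15 rad stop with the arm clear, though the judge returned no verdict.

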